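# Fit the new push-on knob to the desk radio and hold it in

### The arm

A 6-joint arm with a two-finger parallel gripper is mounted at the origin on the work surface; the furniture and walls round the work are solid. World frame = base frame: x ahead of the robot, y to its left, z up, the work surface at z = 0. Lengths are in mm, angles in rad, forces in N, time in s.
With the tool pointing down it reaches from about 325 to 850 mm from the base axis. Payload 4.4 kg.
Tool frame: the origin (TCP) lies at the very end of the fingers, on their centre line; the grasp point (between the pads) lies 19 mm behind it; z points along the fingers, y is the direction in which the jaws open and shut (so a half turn about z gives the same grasp; the last joint's range is limited). The gripper opens to 94 mm and grips with 3 to 60 N. Pads are 16 mm wide; open, the fingers measure 119 mm over their backs; the gripper's body (75 mm by 177 mm) begins 78 mm behind the grasp point.
Start: joints at [-1.276, 0.207, 1.542, -0, 1.393, -0.15], TCP at [247.917, -518.811, 205.447] pointing down, gripper open.
Joint ranges: [-2.73, 2.73], [-0.86, 2.22], [0.23, 2.46], [-1.11, 4.25], [0.08, 2.63], [-2.82, 2.82]. Speed limits (rad/s): [2.79, 2.79, 3.14, 3.14, 3.14, 3.14].

### API

Orientations are given as a unit quaternion [x, y, z, w].
In Python, from plant import bot, vision, workorder, models gives the robot as it stands. The module is installed in compiled form; this text tells all that it offers.
- The arm moves only by the shell command python3 -m handwheel 'ROWS' [FORCE]. ROWS is JSON, a list of rows, each a list of 5 numbers: the opening, from 0 (shut) to 1 (fully open), then the shift along the tool's x, y, z in units of 30 cm (1.0 is 30 cm), then the turn about the tool's z in units of pi/2 rad (1.0 is pi/2 rad). A call has exactly 8 rows; each row is the pose to reach, as a shift and turn from the pose commanded when the call began, along the tool's axes at that moment; what a row does not reach only later rows make up. A row lasts 1/10 s, in which the tool goes at most 50 mm and 8.59 degrees, less where a joint would pass 70% of its speed; a pose out of reach is approached as far as the arm can. A call with a number of a shift or a turn outside -1 to 1 is refused whole. A call with a gripper value outside its range is refused whole. The fingers move at their own pace and stop on an object; FORCE is the grip in N (left out, the last holds). Time passes only in rows, so rows that repeat a pose let the fingers close, or fill a call up. It gives the time, the measured TCP pose, the force and the opening at its end, in the units of the state.
- bot.observe(): the state, without advancing time (a new reading comes with each control period).
- vision.capture(name): name is "side" or "top" or "wrist"; returns a dict with "pixels" (384x512x3 uint8, red, green, blue), "camera_matrix" (3x3 intrinsics, pixels), "k1" (the pictures are not rectified: a ray, as slopes to the right and down, at radius r is drawn at 1 + k1 r^2 times it, then the intrinsics apply), "R" (3x3) and "t" (3): a world point X has camera coordinates R X + t. Camera axes: x right, y down, z forward; pixel columns grow to the right and rows downward; lengths in mm; the calibration is good to about 2 mm. A picture is of the moment at which its call begins. There is no depth.
- workorder.close_job(): hands the job in, once; it reports no verdict.
Trained networks look in the newest picture that a camera, given by its name, has taken for a name from the list of things; names that differ only in an ending like _2 or _b are one class to them, and where a whole thing is asked for, a point or a joint stands for the part that bears it (a point fixed in the world has none). Each returns a list of dicts, best first, with "confidence" (0 to 1); they miss things now and then, are a little off and sometimes report something else, mostly with a low value. They report only what shows in the picture. A call takes as long as a camera call. They do not tell look-alikes from the thing itself.
- models.boxes_of(label, camera): "centre" ([x, y, z] in mm, in world coordinates, good to about 4 mm: the middle of the surface that is visible of it).
- models.silhouettes(label, camera): "mask" (384x512 bool, what is visible of it).
- models.pinpoint(label, camera): "centre" ([x, y, z] in mm, in world coordinates, good to about 4 mm: a listed point, or the origin of a listed thing).
The state is a dict: "time_s": time; "q": joint angles; "qvel": joint speeds; "tau": joint torques, N m; "eef_pos": TCP position; "eef_rot": TCP orientation; "ft_force": force on the tool from outside, world axes, zero at the start; "ft_torque": the same for the moment, N m; "opening": finger opening in mm.
Only numpy, scipy, OpenCV 4.12 (cv2) and the standard library are available. Lean on these libraries where they do the work, as an engineer would, in place of code of your own. Each camera call takes 0.05 s, during which the arm holds its last target. There are 200 camera calls.

### The job

The desk radio needs its new control knob: lift the yellow transit cap off the bare control shaft on top of the radio and set it down standing on its own on the open desk. Then turn the knob so that the flat in its bore matches the flat on the shaft, push it fully home onto the shaft, and press it right in, as you do to switch the radio on. Finish while still gripping the knob and keeping it pressed in, without knocking the ink bottle.

Things in the scene. Friction and masses are not known exactly. Their poses are not given: they have to be found in the camera images.
- radio: Fixed walnut radio, black top panel, 120 (x, depth) x 200 (y) x 80 (z) mm. Origin: centre of its underside; its front (grille, display) faces its own -x. The control shaft stands upright on the flat top panel (z = 80 mm) at x = -5, y = -55 mm in its frame, with a nut and bush at its foot (19 mm wide, 4 mm high); the panel is clear for fingers 45 mm round it. The desk before it is free.
- shaft_tip (a point): Centre of the tip of the steel D-shaft (at first under the cap), 22.5 mm above the radio's panel while not pressed. The shaft is 12 mm in diameter with one flat along its whole length, 1.8 mm from its axis; the flat faces this point's own +x; z is up. The tip is chamfered (1.3 mm, 0.5 mm on the flat). The point turns and moves with the shaft.
- spindle (a joint): Turn of the shaft about its vertical axis (rad), anticlockwise from above positive; 0 = the flat faces the radio's own +x (away from its front). It stands anywhere between 0.1 and 0.55 at the start, is stiff (about 0.05 N m) and stays where it is left; ends at -1.3 and 1.3.
- push_shaft (a joint): How far the shaft is pushed down into the radio (m): 0 = up, 0.004 = right in (end stop). It is sprung: about 3 N starts it, 9 N reaches the end stop; it springs back when let go.
- cap: Yellow plastic transit cap: a loose round cup standing mouth down over the shaft, rim on the radio's panel. 28 mm in diameter at the closed top, 30 mm at the rim, 30 mm high; a thin 36 mm flange on its lowest 2.5 mm; hollow (22 mm wide, 27 mm deep). 20 g, nothing holds it. Origin: centre of its open underside; z up.
- knob: New knob on the desk, bore down: aluminium disc 42 x 16 mm; black grip bar on top, 40 (x) x 14 mm (y), from z = 16 to 32 mm. Origin: centre of underside. A white line points to the bar's +x end, the side of the bore's flat. Below: recess 29 mm wide, 5 mm deep, then D-bore to z = 16 (13.2 mm, flat 2.4 mm off axis, chamfered mouth). Slides on when its +x is within 0.1 rad of the shaft's +x. 50 g.
- knob_seat (a point): Centre of the knob's bore ceiling, 16 mm above its underside on its axis: it meets the shaft's tip when the knob is fully home (the knob's underside is then 6.5 mm above the radio's panel, 2.5 mm when pressed in).
- ink_bottle: Dark square ink bottle with black cap, 52 x 52 x 62 mm, loose on the desk, a bystander. Origin: centre of its underside.
Things that resemble listed ones, but are neither listed nor needed, are in the scene too. There is more than one size of the knob; the job needs the middle-sized. There is more than one size of the cap; the job needs the smaller.

How it is judged (in metres and radians):
On the way, in this order (a step that is already met when the one before it is completed fails the run):
1. the cap is lifted clear of the shaft in the fingers (z of cap in the frame of radio above 0.105 m and contact force between the fingers and cap above 0.3 N), for 0.1 s.
2. the cap stands on the desk, let go (height (world z) of cap below 0.004 m and angle between cap's own z axis and vertical below 0.1 rad and linear speed of cap below 0.02 m/s and contact force between the fingers and cap below 0.05 N), for 0.2 s.
3. the knob is on the shaft, flat to flat, fully home (z of knob_seat in the frame of shaft_tip below 0.002 m and horizontal distance between knob_seat and shaft_tip below 0.003 m and angle between the z axis of knob and the z axis of shaft_tip, either way round below 0.12 rad and angle between the x axis of knob and the x axis of shaft_tip, either way round below 0.25 rad), for 0.1 s.
At the end, for the whole second after the job is handed in: Knob on shaft flat to flat (bore ceiling within 2 mm of the tip, 3 mm sideways, 0.12 rad tilt, 0.25 rad turn), gripped, still, shaft pressed in over 2.5 of 4 mm with over 3 N. Cap upright, still on the desk, touching neither radio, knob, bottle nor arm; ink bottle within 20 mm of its place (all of step 3 and value of joint push_shaft above 0.0025 m and contact force between knob and radio above 3 N and contact force between the fingers and knob above 2 N and linear speed of each of knob, cap below 0.02 m/s and height (world z) of cap below 0.004 m and angle between cap's own z axis and vertical below 0.1 rad and contact force between cap and ink_bottle below 0.05 N and contact force between cap and knob below 0.05 N and contact force between cap and radio below 0.05 N and contact force between cap and the arm below 0.05 N and distance of ink_bottle from where it was at the start of the episode below 0.02 m); the arm keeps its last pose, push and grip.
It fails at once if the ink bottle is knocked over or pushed away (20 mm) (distance of ink_bottle from where it was at the start of the episode above 0.02 m or angle between ink_bottle's own z axis and vertical above 0.3 rad).
It also fails if it takes over 51 s, if anything falls off the work surface, if the arm or the gripper's body presses on something with over 40 N, if the wrist force passes 120 N, or if a joint passes its speed limit or range.

## Working session

There is one attempt and no reset: what is moved stays moved. The work goes in short steps, Python scripts to look and compute and a shell command to move; the robot and the scene stay as the last step left them, time stands still between calls to the robot, and variables do not carry over. Pictures are saved under pics/ and viewed, about 8 in all and at most 12, crops included, and the job is handed in when it is done.

```bash
mkdir -p pics; cat > h.py <<'E'
import numpy as np, cv2
from plant import bot, vision, workorder, models
def cap(n,f=None):
    c=vision.capture(n)
    if f: cv2.imwrite('pics/'+f,c['pixels'][:,:,::-1])
    return c
def proj(c,X):
    p=c['R']@np.array(X,float)+c['t']; s=p[:2]/p[2]; s=s*(1+c['k1']*(s@s)); K=c['camera_matrix']
    return K[:2,:2]@s+K[:2,2]
def ray(c,uv,z):
    K=c['camera_matrix']; d=np.array([c['k1'],0,0,0,0],float)
    s=cv2.undistortPoints(np.array([[uv]],float),K,d)[0,0]
    o=-c['R'].T@c['t']; v=c['R'].T@np.array([*s,1]); return o+v*(z-o[2])/v[2]
E
python3 - <<'E'
from h import *
np.set_printoptions(precision=3,suppress=True)
s=bot.observe(); print(s)
ims=[]
for n in ['top','side','wrist']:
    c=cap(n,n+'0.png'); ims.append(c['pixels'])
    print(n,'cam',(-c['R'].T@c['t']).round(),c['camera_matrix'][0,0],c['k1'])
    for l in ['radio','cap','knob','ink_bottle','shaft_tip','knob_seat']:
        for r in models.pinpoint(l,n): print(n,l,np.round(r['centre']),round(r['confidence'],2),proj(c,r['centre']).round())
E
```

```text
{'time_s': 0.0, 'q': array([-1.276,  0.207,  1.543, -0.   ,  1.393, -0.15 ]), 'qvel': array([ 0.001, -0.001, -0.002,  0.   , -0.001, -0.001]), 'tau': array([ -0.001, -37.088, -28.142,   0.07 ,   0.036,  -0.   ]), 'eef_pos': array([ 247.669, -518.048,  204.297]), 'eef_rot': array([ 0.975,  0.221, -0.   , -0.001]), 'ft_force': array([ 0.616, -0.054, -0.205]), 'ft_torque': array([ 0.032, -0.053, -0.033]), 'opening': 93.9554121214187}
top cam [ 381. -132.  935.] 443.346531922159 -0.08853080091833071
top radio [607.  58.  -1.] 0.66 [172. 159.]
top cap [477.  88.   4.] 0.64 [157. 219.]
top cap [601.  -1.  76.] 0.58 [193. 152.]
top knob [ 587. -195.    3.] 0.88 [289. 164.]
top knob [ 579. -298.    1.] 0.57 [336. 167.]
top knob [ 550. -122.    2.] 0.42 [255. 182.]
top ink_bottle [ 451. -210.    0.] 0.96 [298. 227.]
top knob_seat [ 554. -122.   11.] 0.73 [255. 180.]
top knob_seat [ 586. -294.   12.] 0.68 [335. 162.]
top knob_seat [ 585. -196.   20.] 0.62 [290. 163.]
side cam [469. 718. 577.] 408.7143612480706 -0.07415439524132822
side radio [606.  56.  -3.] 0.63 [216. 284.]
side radio [ 582. -294.    3.] 0.53 [245. 201.]
side radio [600.  -1.  76.] 0.29 [222. 238.]
side cap [596.  -1.  78.] 0.56 [224. 237.]
side knob [ 582. -297.    3.] 0.73 [245. 201.]
side knob [ 586. -196.   -2.] 0.63 [239. 221.]
side knob [ 556. -122.   -1.] 0.52 [248. 237.]
side ink_bottle [ 455. -209.    2.] 0.66 [289. 219.]
side knob_seat [ 579. -297.   17.] 0.61 [246. 196.]
side knob_seat [ 582. -197.   25.] 0.58 [240. 212.]
side knob_seat [ 553. -122.   11.] 0.38 [249. 233.]
wrist cam [ 313. -488.  385.] 274.7096486062626 -0.04100358421504272
```

View pics/top0.png

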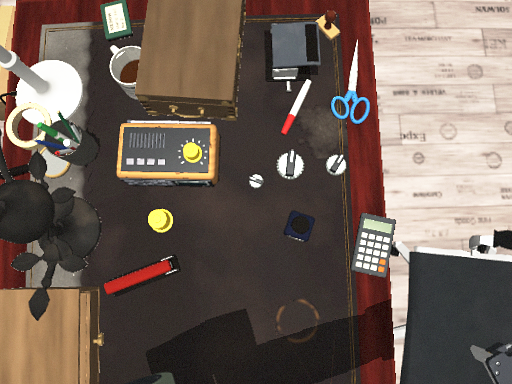

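View pics/side0.png

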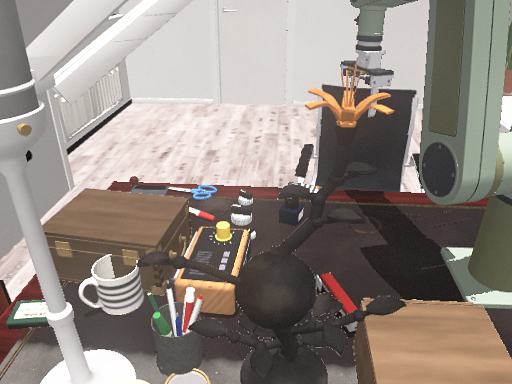

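```bash
python3 -m handwheel '[[1,1,-0.3,-0.17,0.284],[1,1,-0.3,-0.17,0.284],[1,1,-0.3,-0.17,0.284],[1,1,-0.3,-0.17,0.284],[1,1,-0.3,-0.17,0.284],[1,1,-0.3,-0.17,0.284],[1,1,-0.3,-0.17,0.284],[1,1,-0.3,-0.17,0.284]]' 10
python3 - <<'E'
from h import *
c=cap('wrist','w1.png')
for l in ['knob','knob_seat','ink_bottle']:
    for r in models.pinpoint(l,'wrist'): print(l,np.round(r['centre']),round(r['confidence'],2),proj(c,r['centre']).round())
E
```

```text
time_s: 1.85
eef_pos: [482.5, -305.9, 257.5]
eef_rot: [1.0, 0.003, 0.001, 0.0]
ft_force: [-0.2, -0.3, -0.6]
opening: 94.3
knob [ 550. -120.   -1.] 0.82 [139. 127.]
knob [ 585. -294.   -6.] 0.77 [250. 104.]
knob [ 584. -194.    4.] 0.6 [184. 104.]
knob_seat [ 584. -295.   12.] 0.95 [250. 104.]
knob_seat [ 553. -123.   10.] 0.57 [137. 125.]
ink_bottle [ 448. -209.   -0.] 0.58 [198. 191.]
```

View pics/w1.png

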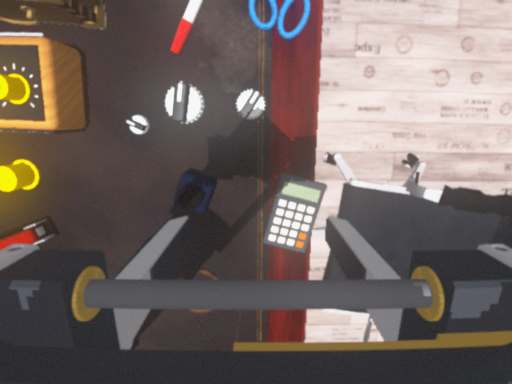

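```bash
python3 - <<'E'
from h import *
im=cv2.imread('pics/w1.png')
a=cv2.resize(im[70:140,110:280],None,fx=4.5,fy=4.5,interpolation=cv2.INTER_CUBIC)
cv2.imwrite('pics/w1c.png',a)
c=vision.capture('wrist')
for r in models.silhouettes('knob','wrist'):
    m=r['mask'].astype(np.uint8); k=cv2.findContours(m,0,1)[0]; k=max(k,key=cv2.contourArea)
    e=cv2.minAreaRect(k); print(e,ray(c,e[0],14).round(1),m.sum(),r['confidence'], max(e[1])*(-(c['R'].T@c['t'])[2]*-1-14)/c['camera_matrix'][0,0])
E
```

```text
((247.5, 100.5), (29.0, 27.0), 90.0) [ 584.2 -294.7   14. ] 675 0.75 -47.42108768355545
((134.5, 122.0), (18.0, 21.0), 90.0) [ 554.8 -124.7   14. ] 319 0.64 -34.33940832257463
((181.5, 99.5), (41.0, 41.0), 90.0) [ 586.3 -197.8   14. ] 1364 0.62 -67.04360672502666
```

View pics/w1c.png

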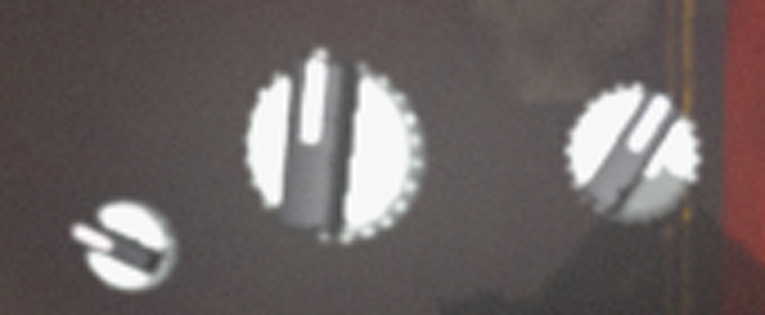

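```bash
python3 -m handwheel '[[0.64,0.13,-1,0,0],[0.64,0.13,-1,0,0],[0.64,0.13,-1,0,0],[0.64,0.13,-1,0,0],[0.64,0.13,-1,0,0],[0.64,0.13,-1,0,0],[0.64,0.13,-1,0,0],[0.64,0.13,-1,0,0]]' 10
python3 - <<'E'
from h import *
c=cap('wrist','w2.png'); print((-c['R'].T@c['t']).round(1),bot.observe()['eef_rot'])
for l,z in [('cap',110),('radio',80)]:
  for r in models.silhouettes(l,'wrist'):
    m=r['mask'].astype(np.uint8); k=max(cv2.findContours(m,0,1)[0],key=cv2.contourArea)
    e=cv2.minAreaRect(k); print(l,e,ray(c,e[0],z).round(1),m.sum(),r['confidence'])
  for r in models.pinpoint(l,'wrist'): print(l,np.round(r['centre']),round(r['confidence'],2),proj(c,r['centre']).round())
a=cv2.imread('pics/w2.png'); cv2.imwrite('pics/w2c.png',cv2.resize(a[0:240],None,fx=1.5,fy=1.5))
E
```

```text
time_s: 2.95
eef_pos: [518.6, -8.3, 256.3]
eef_rot: [1.0, 0.001, -0.0, 0.0]
ft_force: [0.2, -1.1, -0.4]
opening: 60.3
[591.1  -8.2 435.6] [ 9.99999779e-01 -4.79268270e-04 -1.68100935e-04  4.28255280e-04]
cap ((201.8500213623047, 197.95001220703125), (29.4091796875, 34.15259552001953), 18.43494987487793) [502.5  60.  110. ] 807 0.63
cap ((250.5, 116.0), (28.0, 27.0), 90.0) [ 5.997e+02 -4.000e-01  1.100e+02] 641 0.58
cap [478.  82.  -0.] 0.96 [202. 195.]
cap [600.   3.  80.] 0.78 [248. 116.]
radio [604.  55.   1.] 0.75 [216. 115.]
```

View pics/w2c.png

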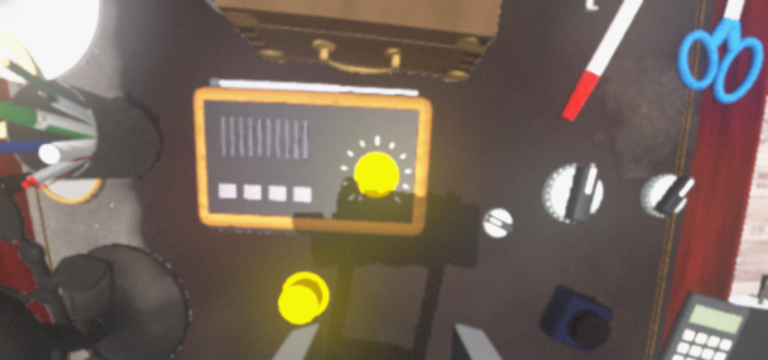

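```bash
python3 -m handwheel '[[0.64,0.14,-0.026,0,0],[0.64,0.272,-0.026,0,0],[0.64,0.272,-0.026,0.15,0],[0.64,0.272,-0.026,0.3,0],[0.64,0.272,-0.026,0.44,0],[0.64,0.272,-0.026,0.52,0],[0.64,0.272,-0.026,0.561,0],[0.64,0.272,-0.026,0.561,0]]' 10
python3 -m handwheel '[[0,0,0,0,0],[0,0,0,0,0],[0,0,0,0,0],[0,0,0,0,0],[0,0,0,0,0],[0,0,0,0,0],[0,0,0,0,0],[0,0,0,0,0]]' 10
```

```text
time_s: 4.0
eef_pos: [599.0, -1.4, 86.2]
eef_rot: [1.0, -0.001, -0.002, -0.0]
ft_force: [-0.7, 0.3, -0.1]
opening: 60.0
time_s: 4.8
eef_pos: [601.4, -0.5, 89.4]
eef_rot: [1.0, -0.0, 0.001, 0.0]
ft_force: [-1.1, 0.8, 5.4]
opening: 29.5
```

```bash
python3 -m handwheel '[[0,0,0,-0.1,0],[0,0,0,-0.2,0],[0,0,0,-0.2,0],[0,0,0,-0.2,0],[0,-0.12,0.04,-0.2,0],[0,-0.26,0.08,-0.2,0],[0,-0.4,0.132,-0.2,0],[0,-0.433,0.132,-0.2,0]]' 10
python3 - <<'E'
from h import *
c=cap('wrist'); s=bot.observe(); print(s['eef_pos'],s['opening'],s['ft_force'])
for r in models.pinpoint('cap','wrist'): print(np.round(r['centre']),round(r['confidence'],2))
c=cap('side','s3.png')
for r in models.pinpoint('cap','side'): print(np.round(r['centre']),round(r['confidence'],2),proj(c,r['centre']))
E
```

```text
time_s: 5.6
eef_pos: [464.3, -40.0, 144.5]
eef_rot: [1.0, -0.001, -0.004, -0.001]
ft_force: [-0.3, -0.1, -0.3]
opening: 29.4
[465.39045089 -39.57206142 145.30576446] 29.628128526356146 [-0.44429366  1.47416868 -1.38292154]
[477.  82.   1.] 0.72
[595.   0. 107.] 0.6
[465. -42. 130.] 0.4 [285.56302089 208.90934592]
```

```bash
python3 -m handwheel '[[0,0,0,0.13,0],[0,0,0,0.26,0],[0,0,0,0.36,0],[0,0,0,0.42,0],[0,0,0,0.44,0],[0,0,0,0.455,0],[0,0,0,0.466,0],[0,0,0,0.466,0]]' 10
python3 - <<'E'
from h import *
c=cap('side','s4.png'); s=bot.observe(); print(s['eef_pos'],s['opening'],s['ft_force'])
for r in models.pinpoint('cap','side'): print(np.round(r['centre']),round(r['confidence'],2),proj(c,r['centre']))
u,v=map(int,proj(c,[468,-40,15])); a=cv2.imread('pics/s4.png')[v-40:v+40,u-50:u+50]
cv2.imwrite('pics/s4c.png',cv2.resize(a,None,fx=6,fy=6,interpolation=cv2.INTER_CUBIC)); print(u,v,proj(c,[468,-40,0]))
E
```

```text
time_s: 6.6
eef_pos: [472.4, -40.3, 9.4]
eef_rot: [1.0, -0.0, 0.001, 0.0]
ft_force: [0.1, 0.1, -0.6]
opening: 29.2
[472.16900059 -40.33503978   9.44135074] 29.390046601968116 [-0.26850094 -0.03883034 -0.38216115]
282 252 [282.39788527 258.06469263]
```

View pics/s4c.png

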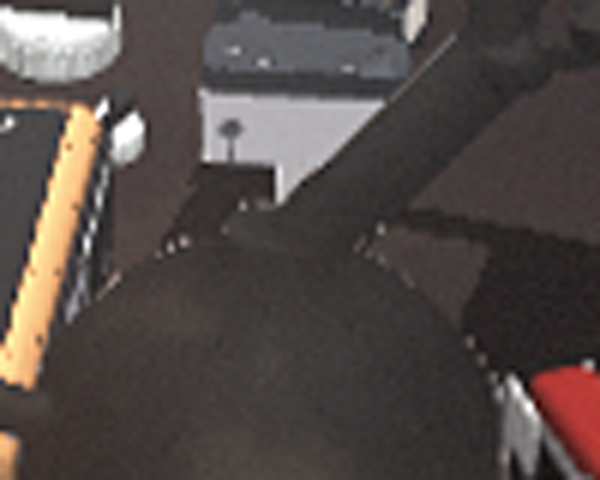

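```bash
python3 -m handwheel '[[0,0,0,0.002,0],[0,0,0,0.002,0],[0,0,0,0.004,0],[0,0,0,0.004,0],[0,0,0,0.004,0],[0,0,0,0.004,0],[0,0,0,0.004,0],[0,0,0,0.004,0]]' 10
python3 -m handwheel '[[0.45,0,0,0,0],[0.45,0,0,0,0],[0.45,0,0,0,0],[0.45,0,0,0,0],[0.45,0,0,0,0],[0.64,0,0,0,0],[0.64,0,0,0,0],[0.64,0,0,0,0]]' 10
```

```text
time_s: 7.5
eef_pos: [471.9, -40.3, 9.1]
eef_rot: [1.0, -0.0, 0.001, 0.0]
ft_force: [-1.9, 1.0, 9.7]
opening: 29.4
time_s: 8.3
eef_pos: [470.6, -40.0, 7.1]
eef_rot: [1.0, -0.0, -0.0, -0.0]
ft_force: [0.1, 0.8, 0.4]
opening: 59.4
```

```bash
python3 -m handwheel '[[0.64,0,0,-0.16,0],[0.64,0,0,-0.32,0],[0.64,0,0,-0.4,0],[0.64,0.1,-0.07,-0.4,0],[0.64,0.19,-0.13,-0.4,0],[0.64,0.19,-0.13,-0.4,0],[0.64,0.19,-0.13,-0.4,0],[0.64,0.19,-0.13,-0.4,0]]' 10
python3 - <<'E'
from h import *
c=cap('wrist','w5.png'); s=bot.observe(); print(s['eef_pos'],s['eef_rot'])
for r in models.pinpoint('shaft_tip','wrist')+models.pinpoint('cap','wrist'): print(np.round(r['centre'],1),round(r['confidence'],2),proj(c,r['centre']))
u,v=map(int,proj(c,[600,-1,102])); print(u,v)
a=cv2.imread('pics/w5.png')[max(v-35,0):v+35,u-45:u+45]; b=cv2.resize(a,None,fx=8,fy=8,interpolation=cv2.INTER_CUBIC)
cv2.imwrite('pics/w5c.png',b)
vision.capture('top')
for r in models.pinpoint('cap','top'): print('top',np.round(r['centre'],1),round(r['confidence'],2))
E
```

```text
time_s: 9.1
eef_pos: [526.4, -1.3, 126.5]
eef_rot: [1.0, -0.0, -0.001, -0.0]
ft_force: [0.4, 0.5, -0.3]
opening: 60.2
[526.37209557  -1.4296357  126.56453836] [ 9.99999535e-01 -4.45206091e-04 -8.55516556e-04 -2.36056574e-05]
[ 5.979e+02 -3.000e-01  1.060e+02] 0.45 [255.87451538 125.04824355]
[476.5  80.8   0.8] 0.68 [188.49267673 229.75424076]
[469.5 -40.6  -1.8] 0.64 [290.18532735 234.31380043]
256 122
top [471.2 -41.9  -1.5] 0.68
```

View pics/w5c.png

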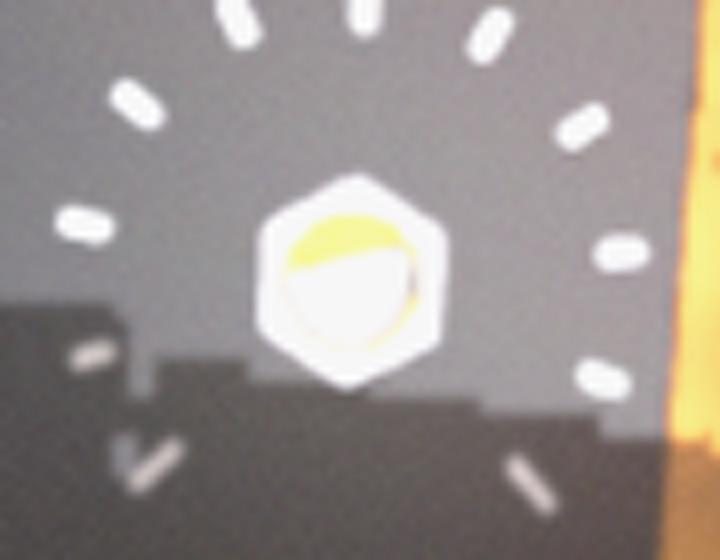

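```bash
python3 - <<'E'
from h import *
c=cap('wrist'); im=c['pixels'].astype(float); B=im[:,:,2]
np.set_printoptions(linewidth=250)
print(B[110:134,244:268].astype(int))
pts=[]
for u in range(249,260):
    col=B[115:124,u]; i=np.argmin(col[:6]); 
    if col[i]>200: continue
    h=(col[i]+250)/2
    for k in range(i,8):
        if col[k]<h<=col[k+1]: pts.append((u,115+k+(h-col[k])/(col[k+1]-col[k]))); break
pts=np.array(pts); print(pts.round(2)); W=np.array([ray(c,p,102.5)[:2] for p in pts])
vx,vy,x0,y0=cv2.fitLine(W.astype(np.float32),cv2.DIST_HUBER,0,.01,.01).ravel(); a=np.arctan2(vy,vx); print('normal yaw',(a+np.pi/2+np.pi/2)%np.pi-np.pi/2, x0,y0)
print(ray(c,(254.6,122.2),102.5))
E
```

```text
[[152 153 153 154 154 156 160 174 198 232 246 246 240 210 175 162 159 158 161 159 162 158 159 161]
 [153 153 153 156 160 167 196 233 246 247 247 247 247 246 231 195 168 160 160 159 158 160 161 160]
 [151 153 160 167 186 224 244 247 247 247 247 247 247 247 247 243 215 178 162 160 158 159 162 164]
 [152 157 183 224 241 247 247 247 247 247 247 247 247 247 247 247 246 229 189 168 161 161 162 162]
 [164 196 236 247 247 247 247 247 241 233 232 231 234 243 247 247 247 247 241 207 174 164 161 161]
 [225 246 247 247 247 246 235 211 179 160 159 159 163 178 209 226 242 247 247 246 230 196 173 162]
 [247 247 247 247 245 211 168 157 156 157 156 158 158 161 158 162 201 246 247 247 247 241 194 166]
 [247 247 247 246 210 168 159 156 154 161 158 156 161 155 155 153 168 233 247 247 247 247 216 170]
 [247 247 247 221 170 160 154 161 157 160 160 163 161 168 173 172 176 192 226 246 247 247 219 168]
 [247 247 246 192 162 156 153 153 159 167 178 192 209 223 235 240 238 218 183 240 247 247 216 168]
 [247 247 239 180 156 152 164 195 211 226 239 245 247 247 247 247 247 244 203 238 247 247 210 169]
 [247 247 2
[... 852 characters left out ...]
47 247 247 247 240 174 163]
 [214 245 247 247 247 247 241 239 244 245 247 246 240 222 216 240 247 247 247 247 246 215 167 164]
 [161 196 236 246 247 247 247 244 234 236 239 237 231 223 233 247 247 247 246 233 205 174 162 162]
 [154 155 169 206 243 247 247 247 247 247 247 247 247 247 246 247 247 241 206 164 159 161 163 163]
 [148 149 149 154 189 236 247 247 247 247 247 247 247 247 245 240 221 188 167 158 158 160 160 160]]
[[249.   120.75]
 [250.   120.53]
 [251.   120.13]
 [252.   119.83]
 [253.   119.62]
 [254.   119.41]
 [255.   119.21]
 [256.   118.9 ]
 [257.   118.63]
 [258.   118.48]
 [259.   118.43]]
normal yaw 0.24052548 602.4182 1.1957228
[6.00559484e+02 4.11680475e-01 1.02500000e+02]
```

```bash
python3 -m handwheel '[[0.64,-0.057,0.15,0,0],[0.64,-0.057,0.31,0,0],[0.64,-0.057,0.47,0,0],[0.64,-0.057,0.63,0,0],[0.64,-0.057,0.79,0,0],[0.64,-0.057,0.93,0,0],[0.64,-0.057,0.98,0,0],[0.64,-0.057,0.98,0,0]]' 10
python3 - <<'E'
from h import *
c=cap('wrist','w6.png'); s=bot.observe(); print(s['eef_pos'],s['eef_rot'])
for l in ['knob','knob_seat']:
  for r in models.pinpoint(l,'wrist'): print(l,np.round(r['centre'],1),round(r['confidence'],2))
u,v=map(int,proj(c,[584,-295,16])); print(u,v)
x,y=u-40,v-30
a=cv2.imread('pics/w6.png')[y:y+60,x:x+80]; cv2.imwrite('pics/w6c.png',cv2.resize(a,None,fx=8,fy=8,interpolation=cv2.INTER_CUBIC))
print(x,y)
E
```

```text
time_s: 10.2
eef_pos: [510.0, -296.9, 127.1]
eef_rot: [1.0, -0.002, 0.0, -0.0]
ft_force: [-0.4, 0.4, -0.4]
opening: 60.4
[ 509.9889964  -294.9351342   126.84213924] [ 9.99999283e-01 -9.62042684e-04 -2.39720406e-04 -6.71424497e-04]
knob [ 583.8 -194.     2. ] 0.93
knob [ 580.2 -292.4   -6.5] 0.64
knob [ 550.6 -121.8   -1.9] 0.58
knob_seat [ 586.4 -295.2   13.6] 0.97
knob_seat [ 555.5 -120.9    7.8] 0.86
knob_seat [ 581.7 -200.2   20.2] 0.65
255 122
215 92
```

View pics/w6c.png

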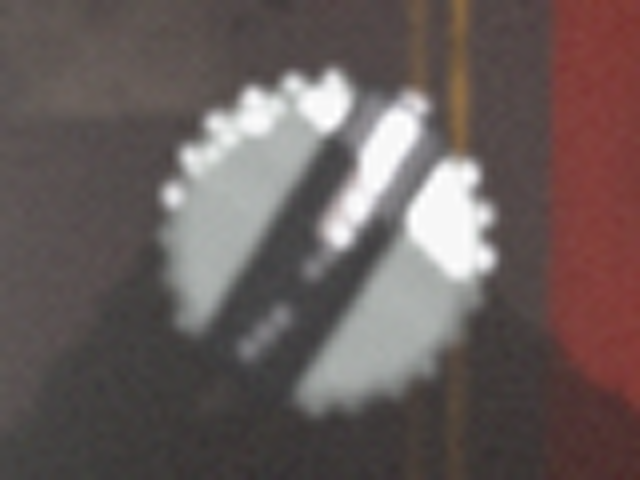

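```bash
python3 - <<'E'
from h import *
c=cap('wrist'); g=cv2.cvtColor(c['pixels'],cv2.COLOR_RGB2GRAY).astype(np.float32)
print((-c['R'].T@c['t']).round(1), c['R'].round(3).tolist())
ce=np.array([(328.5)/8-.5+215,240.5/8-.5+92]); print(ce,ray(c,ce,14),ray(c,ce,32))
# Radon: rotate patch, fit best angle; sample in bar frame; saturate highlights
gg=np.minimum(g,130)
ss,tt=np.meshgrid(np.arange(-17,17.1,.25),np.arange(-15,15.1,.5)) # ss across, tt along
best=[]
for th in np.arange(0.3,0.9,.01):
    d=np.array([np.sin(th),-np.cos(th)]); n=np.array([np.cos(th),np.sin(th)])
    mk=(ss**2+tt**2<17**2)
    X=(ce[0]+ss*n[0]+tt*d[0]).astype(np.float32); Y=(ce[1]+ss*n[1]+tt*d[1]).astype(np.float32)
    P=cv2.remap(gg,X,Y,cv2.INTER_LINEAR); P[(tt>-15)&(tt>0)&(abs(ss)<3)]=60
    pr=(P*mk).sum(0)/np.maximum(mk.sum(0),1); best.append((np.abs(np.diff(pr[8:-8])).max()+0*th,((np.diff(pr[8:-8]))**2).sum(),th,pr))
b=max(best,key=lambda r:r[1]); print('theta',b[2]); 
print(np.c_[ss[0][::2],b[3][::2]].round(1)[20:50].T.tolist())
E
```

```text
[ 582.8 -293.5  306.1] [[0.0, -1.0, -0.001], [-0.969, -0.0, 0.246], [-0.246, 0.001, -0.969]]
[255.5625 121.5625] [ 584.74159686 -291.05803233   14.        ] [ 584.61910214 -291.20770038   32.        ]
theta 0.5200000000000002
[[-7.0, -6.5, -6.0, -5.5, -5.0, -4.5, -4.0, -3.5, -3.0, -2.5, -2.0, -1.5, -1.0, -0.5, 0.0, 0.5, 1.0, 1.5, 2.0, 2.5, 3.0, 3.5, 4.0, 4.5, 5.0, 5.5, 6.0, 6.5, 7.0, 7.5], [130.0, 130.0, 130.0, 130.0, 129.7, 128.0, 122.6, 113.1, 100.8, 70.7, 71.2, 73.9, 76.9, 78.9, 79.2, 77.8, 75.2, 72.0, 69.0, 66.7, 98.2, 97.1, 96.4, 95.7, 95.1, 94.3, 92.6, 89.9, 87.5, 86.1]]
```

```bash
python3 - <<'E'
from h import *
K=[];T=[];P=[]
for i in range(12):
    c=cap('wrist'); T.append(-c['R'].T@c['t']); K.append(ray(c,(255.56,121.56),14))
    s=bot.observe(); P.append(s['eef_pos']);
    for r in models.pinpoint('knob_seat','wrist')[:1]: print(r['centre'])
for a in (K,T,P): print(np.mean(a,0).round(2),np.std(a,0).round(2))
# disc circle by mask of silhouettes
for r in models.silhouettes('knob','wrist'):
    k=max(cv2.findContours(r['mask'].astype(np.uint8),0,1)[0],key=cv2.contourArea); print(cv2.minEnclosingCircle(k),cv2.fitEllipse(k))
print(c['camera_matrix'])
E
```

```text
[578.4, -200.9, 20.4]
[581.4, -199.6, 17.9]
[552.3, -122.0, 9.4]
[582.1, -201.9, 18.7]
[580.4, -198.0, 19.4]
[583.4, -200.5, 18.4]
[554.2, -122.3, 9.3]
[553.5, -124.3, 8.2]
[582.1, -297.2, 15.7]
[553.4, -120.6, 10.0]
[581.5, -197.6, 18.5]
[554.5, -122.8, 8.9]
[ 585.09 -292.6    14.  ] [0.12 0.89 0.  ]
[ 582.88 -294.64  306.46] [0.11 0.8  0.11]
[ 510.46 -294.6   127.16] [0.11 0.73 0.07]
((256.2579650878906, 122.02547454833984), 20.937908172607422) ((256.9201965332031, 122.40066528320312), (38.54737091064453, 40.45262145996094), 20.894481658935547)
((160.5863800048828, 121.56082916259766), 31.211273193359375) ((162.78396606445312, 121.87886047363281), (55.374908447265625, 58.77025604248047), 169.26382446289062)
((99.0, 151.5), 16.620868682861328) ((100.32362365722656, 150.51986694335938), (23.23012924194336, 31.434179306030273), 107.34748840332031)
[[274.70964861   0.         257.66722991]
 [  0.         274.70964861 192.94298683]
 [  0.           0.           1.        ]]
```

```bash
python3 -m handwheel '[[0.64,0.14,-0.007,0,0.09],[0.64,0.248,-0.007,0,0.18],[0.64,0.248,-0.007,0.1,0.27],[0.64,0.248,-0.007,0.2,0.35],[0.64,0.248,-0.007,0.28,0.35],[0.64,0.248,-0.007,0.33,0.35],[0.64,0.248,-0.007,0.361,0.35],[0.64,0.248,-0.007,0.361,0.35]]' 10
python3 -m handwheel '[[0,0,0,0,0],[0,0,0,0,0],[0,0,0,0,0],[0,0,0,0,0],[0,0,0,0,0],[0,0,0,0,0],[0,0,0,0,0],[0,0,0,0,0]]' 30
```

```text
time_s: 12.45
eef_pos: [584.1, -292.6, 17.7]
eef_rot: [0.962, -0.272, -0.001, -0.0]
ft_force: [0.5, -0.0, -0.6]
opening: 60.0
time_s: 13.25
eef_pos: [584.9, -293.1, 19.1]
eef_rot: [0.962, -0.272, 0.0, 0.0]
ft_force: [0.4, 0.2, 1.2]
opening: 13.8
```

```bash
python3 -m handwheel '[[0,0,0,-0.12,-0.09],[0,0,0,-0.26,-0.18],[0,0,0,-0.4,-0.27],[0,0,0,-0.5,-0.36],[0,0,0,-0.5,-0.45],[0,0,0,-0.5,-0.503],[0,0,0,-0.5,-0.503],[0,0,0,-0.5,-0.503]]' 30
python3 - <<'E'
from h import *
c=cap('wrist','w7.png'); s=bot.observe(); print(s['eef_pos'],s['eef_rot'],s['opening'],proj(c,s['eef_pos']))
cv2.imwrite('pics/w7c.png',cv2.imread('pics/w7.png'))
for l in ['knob','knob_seat']:
  for r in models.pinpoint(l,'wrist')+models.boxes_of(l,'wrist'): print(l,np.round(r['centre'],1),round(r['confidence'],2))
E
```

```text
time_s: 14.05
eef_pos: [584.5, -292.7, 168.3]
eef_rot: [0.993, 0.119, -0.0, -0.0]
ft_force: [0.4, 0.4, -1.1]
opening: 13.6
[ 584.48936124 -292.71794374  168.18718722] [ 9.92893980e-01  1.19000884e-01 -4.17878855e-04 -3.98746021e-04] 13.578419952575096 [256.87679368 230.46289946]
knob [ 549.2 -123.5    1. ] 0.97
knob [ 582.3 -293.7  146.4] 0.75
knob [ 586.6 -194.3   -0.7] 0.74
knob [ 551.6 -126.3    8.6] 0.82
knob [ 589.  -199.    22.1] 0.77
knob [ 594.6 -291.4  175.8] 0.63
knob_seat [ 583.5 -295.8  163.1] 0.94
knob_seat [ 552.5 -120.3   10.8] 0.62
knob_seat [ 580.3 -199.4   20. ] 0.59
knob_seat [ 596.4 -294.9  178.9] 0.83
knob_seat [ 585.2 -204.2   19.1] 0.57
knob_seat [ 555.8 -128.9    7.8] 0.56
```

View pics/w7c.png

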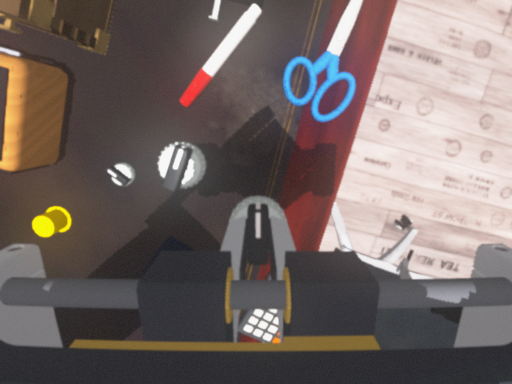

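```bash
python3 - <<'E'
from h import *
c=cap('wrist'); im=c['pixels']; s=bot.observe(); p=s['eef_pos']; a=0.24; 
ex=np.array([np.cos(a),np.sin(a),0]); ey=np.array([np.sin(a),-np.cos(a),0])
print(p)
for o in [-4,-2,0,2,4]: print(o,'rim top',proj(c,p+ex*(21+o)+[0,0,-2.7]).round(1),'rim bot',proj(c,p+ex*(21+o)+[0,0,-18.7]).round(1),'bar end top',proj(c,p+ex*(20+o)+[0,0,13.3]).round(1))
print('side rim',[proj(c,p+ex*0+ey*d+[0,0,-2.7]).round(1) for d in(-21,21)])
np.set_printoptions(linewidth=200)
for u in (235,240,257,275,280): print(u,cv2.cvtColor(im,7)[185:225,u])
for v in (215,225,235,245): print(v,cv2.cvtColor(im,7)[v,215:300:1])
E
```

```text
[ 584.69628453 -292.91623015  168.5453682 ]
-4 rim top [256.9 206.1] rim bot [256.9 199.8] bar end top [256.8 214.9]
-2 rim top [256.9 203.3] rim bot [256.9 197.2] bar end top [256.8 211.9]
0 rim top [256.9 200.5] rim bot [256.9 194.6] bar end top [256.8 208.9]
2 rim top [256.9 197.7] rim bot [256.9 192. ] bar end top [256.8 205.9]
4 rim top [256.9 194.9] rim bot [256.9 189.4] bar end top [256.8 202.8]
side rim [array([227.3, 229.1]), array([286.6, 229. ])]
235 [ 49  49  54  54  51  52  54  63  67  67  70  66  65  67  68  68  66  68  65  68  73  81 100 115 128 131 131 136 135 139 141 148 153 147 143 137 135 136 136 136]
240 [ 48  48  52  46  52  50  53  53  52  60  65  67  68  65  71  68  83 107 126 128 133 133 138 141 144 150 157 160 160 160 159 155 145 138 135 133 136 137 135 135]
257 [ 50  44  42  49  48  45  48  47  47  57  83 110 126 134 144 145 140 148 155 155 158 157 157 138  98  63  78 123 170 190 194 194 195 195 194 195 195 197 194 193]
275 [ 51  45  52  49  42  47  49  48  48  52  48  50  49  52  63  64  79 107 126 132 133 134 137 141 142 152 157 161 161 159 160 156 147 137
[... 879 characters left out ...]
8  76]
235 [ 67  66  69  67  70  69  70  67  71  93 120 133 136 136 137 135 138 137 136 138 136 136 135 138 136 134 137 131 107  78  55  54  48  50  52  52  51  52  50  62 112 170 192 194 183 131  75  60  52
  54  53  50  49  53  52  57  66 101 125 136 136 138 138 134 136 138 136 138 137 137 137 136 137 137 134 133 108  87  79  80  77  78  78  79  78]
245 [ 49  46  46  47  48  64  94 122 130 135 135 136 136 135 135 135 136 135 137 136 137 136 135 136 137 135 128  99  67  53  54  52  48  52  50  52  51  47  50  49  55  50  51  52  54  54  54  49  53
  55  53  53  49  54  56  54  53  64  93 124 135 137 135 139 140 137 139 137 135 138 138 137 136 136 136 137 138 139 130 111  86  77  74  73  71]
```

```bash
python3 -m handwheel '[[0,0.052,-0.15,0,0],[0,0.052,-0.31,0,0],[0,0.052,-0.47,0,0],[0,0.052,-0.63,0.05,0],[0,0.052,-0.78,0.1,0],[0,0.052,-0.9,0.13,0],[0,0.052,-0.94,0.13,0],[0,0.052,-0.94,0.13,0]]' 30
python3 - <<'E'
from h import *
P=[];T=[];I=[]
for i in range(8):
    c=cap('wrist','w8.png'); P.append(bot.observe()['eef_pos']); T.append(-c['R'].T@c['t']); I.append(c['pixels'].astype(float))
P=np.mean(P,0);T=np.mean(T,0);c['t']=-c['R']@T; print(P,T,bot.observe()['eef_rot'])
im=np.mean(I,0); uv=proj(c,[600.8,1.4,102.5]); print(uv)
u,v=uv.astype(int); a=im[v-20:v+20,u-25:u+25,::-1].clip(0,255).astype(np.uint8); print(u-25,v-20)
cv2.imwrite('pics/w8c.png',cv2.resize(a,None,fx=14,fy=14,interpolation=cv2.INTER_CUBIC))
t=np.linspace(0,2*np.pi,5)[:4]
for q in t: print(proj(c,[600.8+6*np.cos(q),1.4+6*np.sin(q),102.5])-[u-25,v-20])
np.save('w8.npy',im); import pickle; pickle.dump(dict(R=c['R'],t=c['t'],k1=c['k1'],camera_matrix=c['camera_matrix']),open('w8.pk','wb'))
E
```

```text
time_s: 15.15
eef_pos: [532.6, -14.1, 129.9]
eef_rot: [0.993, 0.121, -0.0, 0.0]
ft_force: [1.0, 0.3, 0.0]
opening: 13.6
[533.89498099 -16.62997681 130.51632171] [6.03918294e+02 5.40474359e-01 3.09903942e+02] [9.92908379e-01 1.18881577e-01 3.09583813e-04 1.62521465e-04]
[255.13759629 127.89350735]
230 107
[27.04940038 12.7417551 ]
[17.20151666 18.93473696]
[23.25057182 28.94541074]
[33.04875344 22.85082249]
```

View pics/w8c.png

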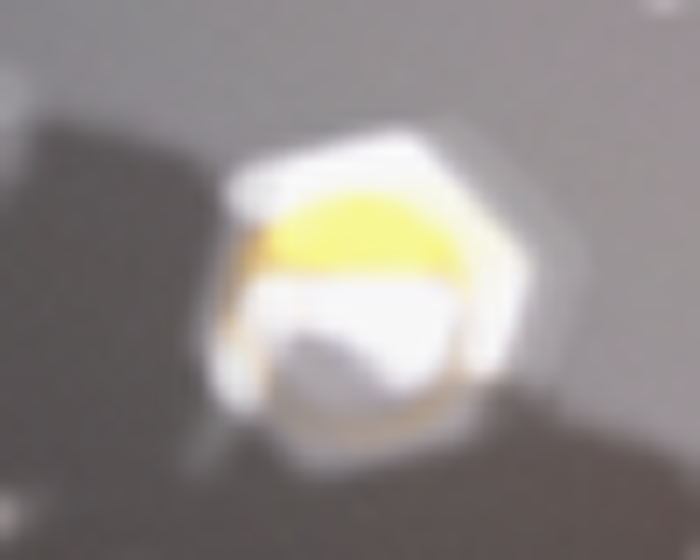

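```bash
python3 - <<'E'
from h import *
P=[];T=[];I=[];Q=[]
for i in range(10):
    c=cap('wrist','w9.png'); o=bot.observe(); P.append(o['eef_pos']); T.append(-c['R'].T@c['t']); I.append(c['pixels'].astype(float)); Q.append(o['q'])
print(np.array(P).round(1).tolist()); print(np.std(I,0).mean(), np.abs(I[0]-I[-1]).mean())
P=np.mean(P,0);T=np.mean(T,0);c['t']=-c['R']@T; print(P,T)
im=np.mean(I,0); uv=proj(c,[600.8,1.4,102.5]); print(uv)
u,v=uv.astype(int); a=im[v-20:v+20,u-25:u+25,::-1].clip(0,255).astype(np.uint8)
b=cv2.resize(a,None,fx=14,fy=14,interpolation=cv2.INTER_CUBIC)
def pt(q,z): return tuple(int(k) for k in ((proj(c,q)-[u-25,v-20]+.5)*14))
for k in range(48):
    th=k*2*np.pi/48; cv2.circle(b,pt([600.8+6*np.cos(th),1.4+6*np.sin(th),102.5],0),2,(0,0,255),-1)
cv2.circle(b,pt([600.8,1.4,102.5],0),3,(0,0,255),-1)
cv2.imwrite('pics/w9c.png',b)
E
```

```text
[[533.3, -16.3, 130.0], [533.1, -16.1, 129.9], [533.0, -15.9, 129.9], [533.0, -15.7, 129.8], [532.9, -15.6, 129.8], [532.9, -15.5, 129.8], [532.9, -15.4, 129.8], [532.9, -15.4, 129.8], [532.9, -15.3, 129.8], [532.9, -15.3, 129.8]]
2.57675246488432 4.716983371310764
[532.97542157 -15.6436004  129.84850178] [603.39662735   0.97362611 309.20288158]
[256.02691689 127.09575118]
```

View pics/w9c.png

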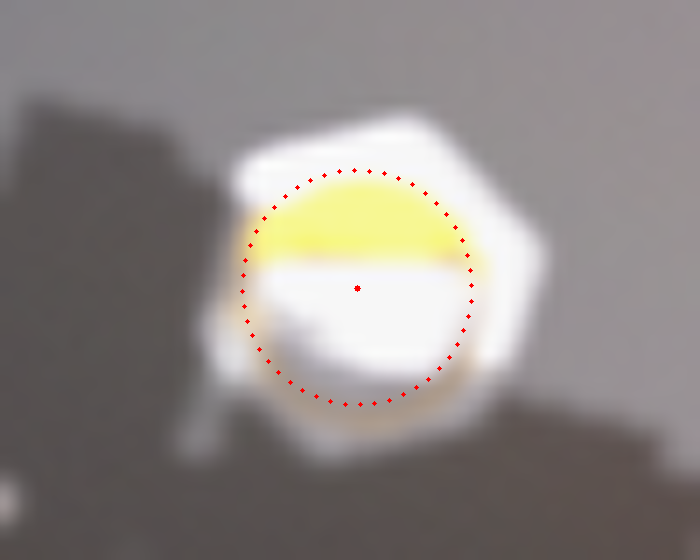

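```bash
python3 -m handwheel '[[0,0.1,0,0,0],[0,0.2,0,0,0],[0,0.233,0,0,0],[0,0.233,0,0,0],[0,0.233,0,0,0],[0,0.233,0,0,0],[0,0.233,0,0,0],[0,0.233,0,0,0]]' 30
python3 -m handwheel '[[0,0,0,0,0],[0,0,0,0.01,0],[0,0,0,0.03,0],[0,0,0,0.045,0],[0,0,0,0.052,0],[0,0,0,0.058,0],[0,0,0,0.063,0],[0,0,0,0.063,0]]' 30
```

```text
time_s: 16.85
eef_pos: [600.2, 1.1, 130.0]
eef_rot: [0.993, 0.12, -0.0, -0.0]
ft_force: [0.7, 1.0, -0.6]
opening: 13.6
time_s: 17.65
eef_pos: [600.7, 1.3, 110.7]
eef_rot: [0.993, 0.12, -0.0, -0.0]
ft_force: [0.2, -0.7, -0.6]
opening: 13.6
```

```bash
python3 -m handwheel '[[0,0,0,0.007,0],[0,0,0,0.014,0],[0,0,0,0.02,0],[0,0,0,0.02,0],[0,0,0,0.02,0],[0,0,0,0.02,0],[0,0,0,0.02,0],[0,0,0,0.02,0]]' 40
python3 -m handwheel '[[0,0,0,0.004,0],[0,0,0,0.008,0],[0,0,0,0.01,0],[0,0,0,0.012,0],[0,0,0,0.012,0],[0,0,0,0.012,0],[0,0,0,0.012,0],[0,0,0,0.012,0]]' 40
```

```text
time_s: 18.45
eef_pos: [600.9, 1.2, 105.2]
eef_rot: [0.993, 0.12, 0.0, 0.0]
ft_force: [-0.8, 0.3, 2.6]
opening: 13.7
time_s: 19.25
eef_pos: [601.0, 1.2, 102.2]
eef_rot: [0.993, 0.12, 0.0, 0.0]
ft_force: [-2.4, 0.2, 7.9]
opening: 13.6
```

```bash
python3 -m handwheel '[[0,0,0,0.002,0],[0,0,0,0.004,0],[0,0,0,0.005,0],[0,0,0,0.005,0],[0,0,0,0.005,0],[0,0,0,0.005,0],[0,0,0,0.005,0],[0,0,0,0.005,0]]' 40
python3 - <<'E'
from h import *
for n in ('top','side','wrist'):
    c=cap(n,n+'9.png')
    for l in ('cap','knob_seat','ink_bottle'):
        for r in models.pinpoint(l,n): print(n,l,np.round(r['centre'],1),round(r['confidence'],2))
s=bot.observe(); print(s['eef_pos'],s['ft_force'],s['opening'],np.abs(s['qvel']).max())
a=cv2.imread('pics/wrist9.png'); b=cv2.imread('pics/top9.png')[110:260,130:330]
cv2.imwrite('pics/f.png',np.vstack([cv2.resize(b,(400,300)),cv2.resize(a,(400,300))]))
E
```

```text
time_s: 20.05
eef_pos: [601.1, 1.2, 101.3]
eef_rot: [0.993, 0.12, 0.0, 0.0]
ft_force: [-2.2, 0.7, 9.1]
opening: 13.9
top cap [465.2 -44.6  -0.5] 0.8
top cap [4.788e+02 8.850e+01 4.000e-01] 0.44
top knob_seat [ 584.1 -196.    21.9] 0.92
top knob_seat [ 553.1 -123.8    8.2] 0.53
top knob_seat [598.3   0.6  98.1] 0.49
top ink_bottle [ 452.6 -208.3   -2.2] 0.89
side knob_seat [ 583.8 -198.2   24.7] 0.9
side knob_seat [595.6  -0.9 102.2] 0.74
side knob_seat [ 552.1 -121.3   13. ] 0.45
side ink_bottle [ 456.2 -209.4    1.5] 0.74
wrist cap [472.  -40.8  -0.7] 0.87
wrist knob_seat [ 6.018e+02 -2.000e-01  9.600e+01] 0.97
wrist knob_seat [ 584.5 -201.5   21.4] 0.67
wrist knob_seat [ 551.  -121.1    8.9] 0.64
wrist knob_seat [602.8  54.9  -1.6] 0.53
wrist ink_bottle [ 446.8 -206.4    1. ] 0.77
wrist ink_bottle [602.   -1.7  96.1] 0.66
[601.08386761   1.21052008 101.30589199] [-3.59305634  0.21710162  9.47844518] 13.626567480063825 0.0029955879283121477
```

View pics/f.png

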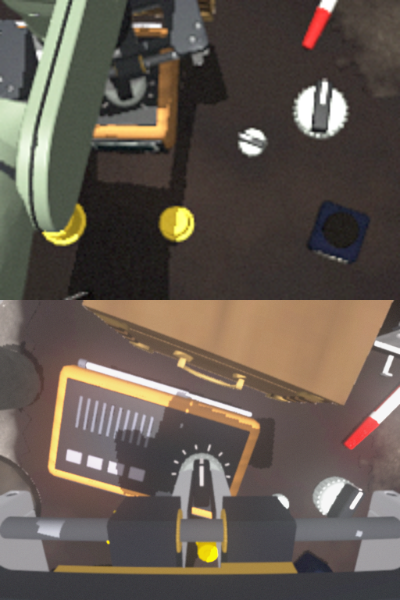

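```bash
python3 -c "
from plant import workorder; print(workorder.close_job())"
```

```text
the job is handed in; nothing more can be done
None
```

I handed the job in at about 20 s of the 51 s allowed. The knob is on the shaft, still gripped at 40 N and pressed in. No verdict came back from `close_job()`.

- **Cap:** I lifted the yellow cap off the shaft and stood it on the open desk at about (470, −40) mm. The top and wrist cameras show it upright and clear of everything. The side camera could not confirm this, because the plant hides the cap from it.
- **Knob:** I gripped the middle-sized knob by its bar and turned it to the shaft's flat, about 0.24 rad in world yaw. It slid on with no force felt until it was fully home.
- **Press:** I then pushed it down about 3.9 mm, and the reading was about 9 N upwards on the tool. That suggests the shaft is at or near its end stop. I worked this out from tool height and force, since the press depth cannot be read directly.
- **Ink bottle:** The network positions stayed within a few mm of the bottle's starting place.
- **Disagreements:** The cameras disagreed by a few mm. The side camera put the knob's seat point about 5 mm from the tool axis and the top camera about 3 mm. The wrist camera put it within about 2 mm and the fit went home, so I did not correct for them. There is also a sideways force of about 3 N on the tool.

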